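Make up the parts kits for two oxygen concentrators

TASK

Make up the parts kits for the two oxygen concentrators in for service, one part to a compartment, each part resting on the tray's floor the same way up as it stands on the bench now: the three-compartment tray gets the cooling fan in its wide compartment and the large capacitor and the tall pleated filter in its two narrow ones (either way round), and the two-compartment tray gets the small capacitor and the flat disc filter (either way round). Set the parts down, do not drop them, and leave the solenoid valve and the rubber mount standing where they are in the stock row.

Things in the scene. Friction and masses are not known exactly. Their poses are not given: they have to be found in the camera images.
- tray3: Large kit tray, grey plastic, fixed, yaw within 0.2: 126 (x) by 252 mm (y), floor 3 mm thick, walls and dividers 3 mm thick, 15 mm high from the bench. Origin: centre of its underside, z up. Three compartments side by side in y, each 120 mm long in x and centred on x = 0: narrow (70 mm wide) at y = -88 mm, narrow (70 mm) at y = -15 mm, wide (100 mm) at y = +73 mm (centres).
- tray2: Small kit tray, same grey plastic, fixed, yaw within 0.2: 126 (x) by 169 mm (y), floor 3 mm thick, walls and divider 3 mm thick, 15 mm high from the bench. Origin: centre of its underside, z up. Two compartments side by side in y, each 120 mm (x) by 80 mm (y) inside, centred at x = 0, y = -41.5 mm and y = +41.5 mm.
- cap_tall_center (a point): The large run capacitor: an upright plain aluminium can, 44 mm in diameter and 70 mm tall, with brass blade terminals on its black top that bring it to 80 mm. 100 to 170 g. The point is on its axis, 40 mm above its foot; z up.
- filter_tall_center (a point): The tall pleated filter: an upright white pleated cylinder between grey end caps, 52 mm in diameter and 68 mm tall, with a grey nozzle 16 mm wide and 10 mm high on top (78 mm in all). About 70 g. The point is on its axis, 39 mm above its foot; z up.
- fan_center (a point): The cooling fan: a square axial fan lying flat, blades facing up, grey frame 60 x 60 mm and 38 mm high, black hub and blades. About 100 g. Grip it across two opposite sides of the frame. The point is its centre, 19 mm above its underside; x and y point square to its sides, z up; its yaw at the start is within 0.4 rad of the bench's axes.
- cap_short_center (a point): The small run capacitor: an upright plain aluminium can, 36 mm in diameter and 50 mm tall, with brass blade terminals that bring it to 60 mm. About 70 g. The point is on its axis, 30 mm above its foot; z up.
- filter_disc_center (a point): The flat disc filter: a low white plastic drum lying flat, 60 mm in diameter and 32 mm high, with a white hose spigot 10 mm wide and 8 mm high in the middle of its top (40 mm in all). About 50 g. The point is on its axis, 20 mm above its underside; z up.
- valve_center (a point): Solenoid valve that stays in the stock: brass block 30 x 44 mm with a spigot at each end (64 mm overall along its own y) under a black square coil, 56 mm high. The point is on its axis, 27 mm above the bench.
- mount_center (a point): Rubber mount that stays in the stock: black rubber cylinder 40 mm in diameter between two steel discs, 30 mm high, with an upright threaded stud to 48 mm. The point is on its axis, 24 mm above the bench.
Things that resemble listed ones, but are neither listed nor needed, are in the scene too. Leave any blue or orange look-alike of the part that bears fan_center alone.

How it is judged:
At the end, for the whole second after the job is handed in: Each part in its tray and own compartment as asked (the fan in the wide one), on the floor: height within 6 mm, across the compartment within 25 mm (30 in the wider ones) of its middle, 0.12 rad of upright, at rest. Valve and mount upright, within 25 mm of where they stood (x of fan_center in the frame of tray3 between -0.045 and 0.045 m and y of fan_center in the frame of tray3 between 0.043 and 0.103 m and z of fan_center in the frame of tray3 between 0.016 and 0.028 m and ((x of cap_tall_center in the frame of tray3 between -0.045 and 0.045 m and y of cap_tall_center in the frame of tray3 between -0.113 and -0.063 m and z of cap_tall_center in the frame of tray3 between 0.037 and 0.049 m and x of filter_tall_center in the frame of tray3 between -0.045 and 0.045 m and y of filter_tall_center in the frame of tray3 between -0.04 and 0.01 m and z of filter_tall_center in the frame of tray3 between 0.036 and 0.048 m) or (x of cap_tall_center in the frame of tray3 between -0.045 and 0.045 m and y of cap_tall_center in the frame of tray3 between -0.04 and 0.01 m and z of cap_tall_center in the frame of tray3 between 0.037 and 0.049 m and x of filter_tall_center in the frame of tray3 between -0.045 and 0.045 m and y of filter_tall_center in the frame of tray3 between -0.113 and -0.063 m and z of filter_tall_center in the frame of tray3 between 0.036 and 0.048 m)) and ((x of cap_short_center in the frame of tray2 between -0.045 and 0.045 m and y of cap_short_center in the frame of tray2 between -0.0715 and -0.0115 m and z of cap_short_center in the frame of tray2 between 0.027 and 0.039 m and x of filter_disc_center in the frame of tray2 between -0.045 and 0.045 m and y of filter_disc_center in the frame of tray2 between 0.0115 and 0.0715 m and z of filter_disc_center in the frame of tray2 between 0.017 and 0.029 m) or (x of cap_short_center in the frame of tray2 between -0.045 and 0.045 m and y of cap_short_center in the frame of tray2 between 0.0115 and 0.0715 m and z of cap_short_center in the frame of tray2 between 0.027 and 0.039 m and x of filter_disc_center in the frame of tray2 between -0.045 and 0.045 m and y of filter_disc_center in the frame of tray2 between -0.0715 and -0.0115 m and z of filter_disc_center in the frame of tray2 between 0.017 and 0.029 m)) and angle between each of cap_tall_center, filter_tall_center, fan_center, cap_short_center, filter_disc_center's own z axis and vertical below 0.12 rad and linear speed of each of cap_tall, filter_tall, fan, cap_short, filter_disc below 0.02 m/s and distance of each of valve_center, mount_center from where it was at the start of the episode below 0.025 m and angle between each of valve_center, mount_center's own z axis and vertical below 0.2 rad); the robot touches nothing.
It fails at once if the large capacitor is dropped (it falls freely faster than 0.7 m/s, a fall of about 25 mm) (linear speed of cap_tall above 0.7 m/s and contact force between the fingers and cap_tall below 0.2 N).
It fails at once if the pleated filter is dropped (it falls freely faster than 0.7 m/s, a fall of about 25 mm) (linear speed of filter_tall above 0.7 m/s and contact force between the fingers and filter_tall below 0.2 N).
It fails at once if the fan is dropped (it falls freely faster than 0.7 m/s, a fall of about 25 mm) (linear speed of fan above 0.7 m/s and contact force between the fingers and fan below 0.2 N).
It fails at once if the small capacitor is dropped (it falls freely faster than 0.7 m/s, a fall of about 25 mm) (linear speed of cap_short above 0.7 m/s and contact force between the fingers and cap_short below 0.2 N).
It fails at once if the disc filter is dropped (it falls freely faster than 0.7 m/s, a fall of about 25 mm) (linear speed of filter_disc above 0.7 m/s and contact force between the fingers and filter_disc below 0.2 N).
It also fails if it takes over 112 s, if anything falls off the work surface, if the arm or the gripper's body presses on something with over 40 N, if the wrist force passes 120 N, or if a joint passes its speed limit or range.

ROBOT

A 6-joint arm with a two-finger parallel gripper is mounted at the origin on the work surface. World frame = base frame: x ahead of the robot, y to its left, z up, the work surface at z = 0. Lengths are in m, angles in rad, forces in N, time in s.
With the tool pointing down it reaches from about 0.25 to 0.775 m from the base axis. Payload 4 kg.
Tool frame: the origin (TCP) lies midway between the tips of the shut fingers; the grasp point (between the pads) lies grip_point_offset behind it (grip_point_offset is the distance from the TCP to the grasp point, in m); z points along the fingers, y is the line along which they close (so a half turn about z gives the same grasp; the last joint's range is limited). The gripper opens to 94 mm and grips with 3 to 60 N. Pads are 16 mm wide; open, the fingers measure 119 mm over their backs; the gripper's body (75 mm by 177 mm) begins 78 mm behind the grasp point.
Start: joints at [-0.103, 0.087, 1.371, -0, 1.684, -0.103], TCP at [0.55, -0, 0.206] pointing down, gripper open.
Joint ranges: [-3.1, 3.1], [-0.76, 2.03], [0.27, 2.55], [-1.08, 4.22], [0.17, 2.65], [-2.57, 2.57]. Speed limits (rad/s): [2.79, 2.79, 3.14, 3.14, 3.14, 3.14].

INTERFACE

Orientations are given as [roll, pitch, yaw] about the fixed x, y, z axes, in that order (R = Rz(yaw) Ry(pitch) Rx(roll)).
In Python, from bench import * gives the robot as it stands. The module is installed in compiled form; this text tells all that it offers.
- The arm moves only by the tool apply_moves, never from a script. Its argument "commands" is a list of rows, each a list of 7 numbers: the turn, a rotation vector about the world's x, y, z in rad, then the shift along the world's x, y, z in m, then the opening in per cent of the stroke, from 0 (shut) to 100 (fully open). In form: [[ax, ay, az, x, y, z, jaw], ...]. A call has exactly 5 rows; each row is the pose to reach, as a shift and turn from the pose commanded when the call began; what a row does not reach only later rows make up. A row lasts 1/10 s, in which the tool goes at most 50 mm and 8.59 degrees, less where a joint would pass 70% of its speed; a pose out of reach is approached as far as the arm can. A call with a gripper value outside its range is refused whole. The fingers move at their own pace and stop on an object; the grip force is fixed at half the most. Time passes only in rows, so rows that repeat a pose let the fingers close, or fill a call up. It gives the time, the measured TCP pose, the force, the opening and the grip force at its end, in the units of the state.
- get_obs(): the state, without advancing time (a new reading comes with each control period).
- snapshot(name): name is "scene" or "side" or "wrist"; returns a dict with "pixels" (384x512x3 uint8, red, green, blue), "vertical_fov" (degrees; the focal length in pixels is half the picture's height over the tangent of half this angle, whatever the lens; pixels are square), "cx", "cy" (the principal point, pixels), "k1" (the pictures are not rectified: a ray, as slopes to the right and down, at radius r is drawn at 1 + k1 r^2 times it, then the intrinsics apply), "rvec" (rotation vector, rad) and "tvec" (3), from world to camera coordinates, as OpenCV has them. Camera axes: x right, y down, z forward; pixel columns grow to the right and rows downward; lengths in m; the calibration is good to about 2 mm. A picture is of the moment at which its call begins. There is no depth.
- close_job(): hands the job in; it is judged then, once.
Trained networks look in the newest picture that a camera, given by its name, has taken for a name from the list of things; names that differ only in an ending like _2 or _b are one class to them, and where a whole thing is asked for, a point or a joint stands for the part that bears it (a point fixed in the world has none). Each returns a list of dicts, best first, with "score" (0 to 1); they miss things now and then, are a little off and sometimes report something else, mostly with a low value. They report only what shows in the picture. A call takes as long as a camera call. They do not tell look-alikes from the thing itself.
- masks_of(camera, query): "mask" (384x512 bool, what is visible of it) and "extent" ([left, top, right, bottom] in pixels, round what is visible of it).
- place_of(camera, query): "pixel" ([column, row] in pixels: a listed point, or the origin of a listed thing).
The state is a dict: "time": time; "joint_positions": joint angles; "qvel": joint speeds; "joint_torque": joint torques, N m; "tool_pos": TCP position; "ee_rot": TCP orientation; "wrist_force": force on the tool from outside, world axes, zero at the start; "wrist_torque": the same for the moment, N m; "width": finger opening in m; "finger_force": force on a finger pad.
Only numpy, scipy, OpenCV 4.12 (cv2) and the standard library are available. Lean on these libraries where they do the work, as an engineer would, in place of code of your own. Each camera call takes 0.05 s, during which the arm holds its last target. There are 200 camera calls.

## Working session

There is one attempt and no reset: what is moved stays moved. The work goes in short steps, Python scripts to look and compute and a tool call to move; the robot and the scene stay as the last step left them, time stands still between calls to the robot, and variables do not carry over. Pictures are saved under pics/ and viewed, at most 14 in all, crops included, and the job is handed in when it is done.

Besides the shell and the picture viewer there is one more tool, called after ">>>" by a JSON object that holds its "name" and its "arguments", one argument or row to a line. apply_moves: Moves the arm, as the interface text tells. Its arguments: {"type":"object","properties":{"commands":{"type":"array"}},"required":["commands"]}

```bash
mkdir -p pics
cat > h.py <<'E'
import numpy as np, cv2
from bench import *
Q=["tray3","tray2","cap_tall_center","filter_tall_center","fan_center","cap_short_center","filter_disc_center","valve_center","mount_center"]
Z=dict(tray3=0,tray2=0,cap_tall_center=.04,filter_tall_center=.039,fan_center=.019,cap_short_center=.03,filter_disc_center=.02,valve_center=.027,mount_center=.024)
def cam(s):
    f=192/np.tan(np.radians(s["vertical_fov"])/2)
    return f,s["cx"],s["cy"],s["k1"],cv2.Rodrigues(np.array(s["rvec"],float))[0],np.array(s["tvec"],float)
def ray(s,p,z):
    f,cx,cy,k,R,t=cam(s)
    d=np.array([(p[0]-cx)/f,(p[1]-cy)/f]);u=d.copy()
    for _ in range(30): u=d/(1+k*(u@u))
    w=R.T@np.array([u[0],u[1],1]);c=-R.T@t
    return c+w*(z-c[2])/w[2]
def proj(s,P):
    f,cx,cy,k,R,t=cam(s);c=R@np.array(P,float)+t;u=c[:2]/c[2];u=u*(1+k*(u@u))
    return u*f+[cx,cy]
def save(s,n): cv2.imwrite("pics/"+n,s["pixels"][:,:,::-1])
E
python3 - <<'E'
from h import *
np.set_printoptions(precision=3,suppress=True)
print(get_obs())
S={}
for c in ["scene","side"]:
    s=snapshot(c);S[c]=s;save(s,c+"0.png")
    print(c,s["vertical_fov"],s["k1"],(-cam(s)[4].T@cam(s)[5]))
    for q in Q:
        for d in place_of(c,q)[:4]:
            print(q,np.array(d["pixel"]),round(d["score"],2),ray(s,d["pixel"],Z[q])[:2])
E
```

```text
{'time': 0.0, 'joint_positions': array([-0.103,  0.088,  1.372,  0.   ,  1.684, -0.103]), 'qvel': array([ 0.   , -0.   , -0.   , -0.001,  0.001, -0.   ]), 'joint_torque': array([  0.001, -34.018, -30.242,   0.072,   0.033,  -0.   ]), 'tool_pos': array([0.549, 0.   , 0.204]), 'ee_rot': array([-3.139, -0.   ,  1.571]), 'wrist_force': array([-0.812, -0.779, -0.249]), 'wrist_torque': array([0.019, 0.021, 0.02 ]), 'finger_force': 0.0, 'width': 0.09393488530937996}
scene 46.93155117439576 -0.124940646533135 [ 1.174 -0.627  0.677]
tray3 [340.7 212.9] 0.92 [0.608 0.177]
tray3 [235.3 277.9] 0.67 [ 0.611 -0.189]
tray2 [340.7 212.9] 0.92 [0.608 0.177]
tray2 [235.3 277.9] 0.67 [ 0.611 -0.189]
cap_tall_center [209.  210.9] 0.7 [ 0.413 -0.109]
filter_tall_center [249.4 204. ] 0.8 [ 0.457 -0.013]
fan_center [340.6 179.9] 0.9 [0.518 0.285]
fan_center [266.7 163.9] 0.7 [0.304 0.191]
fan_center [280.7 193.7] 0.65 [0.454 0.104]
cap_short_center [304.3 174.9] 0.61 [0.44  0.213]
filter_disc_center [130.1 254.3] 0.61 [ 0.407 -0.333]
valve_center [318.3 160. ] 0.83 [0.403 0.316]
mount_center [164.8 231.1] 0.83 [ 0.391 -0.228]
side 56.97545626356463 -0.002126075667599718 [ 0.052 -0.516  0.53 ]
tray3 [245.8 167.2] 0.71 [0.605 0.163]
tray2 [245.8 167.2] 0.71 [0.605 0.163]
cap_tall_center [259.4 227.3] 0.74 [ 0.428 -0.094]
filter_tall_center [228.6 204.4] 0.97 [0.429 0.013]
fan_center [210.6 194.2] 0.94 [0.437 0.097]
fan_center [188.2 154.3] 0.76 [0.505 0.308]
fan_center [151.6 199.3] 0.64 [0.316 0.176]
cap_short_center [178.9 173.9] 0.71 [0.419 0.216]
filter_disc_center [346.5 308. ] 0.66 [ 0.416 -0.332]
valve_center [156.1 158.4] 0.52 [0.416 0.336]
mount_center [295.9 272.8] 0.88 [ 0.405 -0.223]
```

View pics/scene0.png

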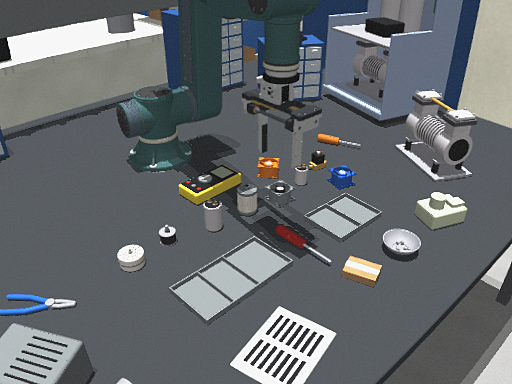

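View pics/side0.png

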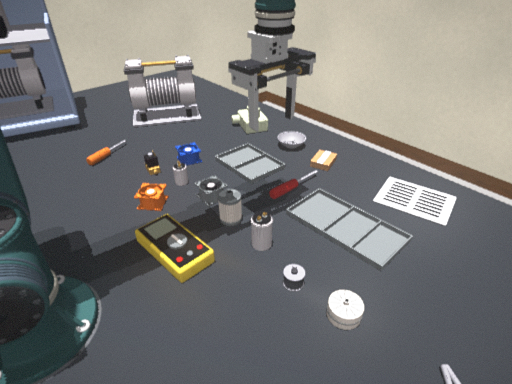

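Scene: the grey fan is at about (281,193). The orange one at (267,164) and the blue one at (341,180) are look-alikes. tray3 is at (235,278), tray2 at (341,213), and the stock row runs from the disc at (130,254) to the valve at (318,160). The side view agrees, with the grey fan at (210,190).

```bash
cat >> h.py <<'E'
def tri(ss,ps):
    A=[];b=[]
    for s,p in zip(ss,ps):
        f,cx,cy,k,R,t=cam(s);c=-R.T@t;w=ray(s,p,0)-c;w/=np.linalg.norm(w)
        M=np.eye(3)-np.outer(w,w);A.append(M);b.append(M@c)
    return np.linalg.solve(sum(A),sum(b))
def trays(c,s,z=.015):
    out=[]
    for d in masks_of(c,"tray3"):
        m=max(cv2.findContours(d["mask"].astype(np.uint8),0,1)[0],key=cv2.contourArea)[:,0,:]
        m=m[(m[:,0]>1)&(m[:,0]<510)&(m[:,1]>1)&(m[:,1]<382)]
        P=np.array([ray(s,p,z)[:2] for p in m],np.float32)
        (x,y),(w,h),a=cv2.minAreaRect(P)
        if w>h:w,h=h,w;a+=90
        a=(a+45)%90-45 if False else a
        out.append((np.round([x,y,w,h],3),round(np.radians((a+90)%180-90),3),round(d["score"],2)))
    return out
E
python3 - <<'E'
from h import *
import bench
np.set_printoptions(precision=3,suppress=True)
print([ (n,getattr(bench,n)) for n in dir(bench) if 'grip' in n])
S={c:snapshot(c) for c in ["scene","side","wrist"]}
pk={}
for c in S:
    print(c,trays(c,S[c]))
s=S["wrist"];save(s,"w0.png");print(s["vertical_fov"],s["k1"],(-cam(s)[4].T@cam(s)[5]))
for q in Q:
    for d in place_of("wrist",q)[:4]: print(q,np.array(d["pixel"]),round(d["score"],2),ray(s,d["pixel"],Z[q])[:2])
for q in Q[2:]:
    A=place_of("scene",q);B=place_of("side",q)
    for a in A:
        for b in B:
            p=tri([S["scene"],S["side"]],[a["pixel"],b["pixel"]])
            if -.05<p[2]<.1: print(q,p,np.round(a["pixel"]),np.round(b["pixel"]))
print("meter",tri([S["scene"],S["side"]],[(240,177),(212,245)]))
for t in [S["scene"],S["side"]]: print(proj(t,get_obs()["tool_pos"]))
E
```

```text
[('grip_point_offset', 0.0188)]
scene [(array([0.631, 0.157, 0.138, 0.191]), np.float64(-0.023), 0.84), (array([ 0.615, -0.196,  0.141,  0.264]), np.float64(0.036), 0.6)]
side [(array([ 0.598, -0.191,  0.142,  0.255]), np.float64(0.044), 0.84), (array([0.616, 0.16 , 0.139, 0.183]), np.float64(-0.036), 0.77)]
wrist [(array([0.624, 0.132, 0.094, 0.127]), np.float64(1.554), 0.98), (array([ 0.604, -0.107,  0.101,  0.126]), np.float64(-1.523), 0.65)]
58.804713930295215 -0.05916017914193314 [0.551 0.072 0.386]
tray3 [329.9  11.3] 0.77 [0.628 0.172]
tray2 [329.9  11.3] 0.77 [0.628 0.172]
cap_tall_center [145.5 272.9] 0.79 [ 0.427 -0.107]
cap_tall_center [160.9  70.4] 0.7 [0.459 0.108]
filter_tall_center [137.6 171. ] 0.88 [0.428 0.009]
fan_center [157.4  70.2] 0.95 [0.449 0.111]
mount_center [136.1 348.8] 0.86 [ 0.399 -0.222]
cap_tall_center [ 0.421 -0.107  0.045] [212. 211.] [261. 229.]
filter_tall_center [ 0.377 -0.151  0.072] [170. 234.] [229. 203.]
fan_center [0.444 0.103 0.014] [279. 193.] [213. 195.]
fan_center [ 0.344  0.224 -0.045] [279. 193.] [150. 196.]
fan_center [0.439 0.134 0.061] [279. 193.] [190. 155.]
fan_center [0.415 0.072 0.072] [267. 167.] [213. 195.]
fan_center [0.318 0.183 0.021] [267. 167.] [150. 196.]
fan_center [ 0.518  0.249 -0.029] [343. 179.] [213. 195.]
fan_center [0.511 0.306 0.012] [343. 179.] [190. 155.]
cap_short_center [0.427 0.221 0.026] [303. 174.] [181. 173.]
filter_disc_center [ 0.409 -0.328  0.016] [132. 256.] [341. 309.]
filter_disc_center [ 0.611 -0.102 -0.026] [343. 215.] [341. 309.]
valve_center [0.397 0.311 0.038] [316. 156.] [154. 161.]
mount_center [ 0.396 -0.227  0.027] [166. 231.] [294. 275.]
meter [0.353 0.007 0.022]
[279.79  157.864]
[272.441 123.965]
```

View pics/w0.png

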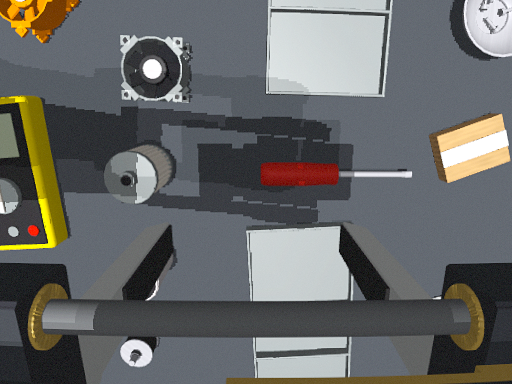

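The wrist view shows the grey fan square-on at (152,69) and the pleated filter at (137,172), with the meter's edge at column 65 or less. Next I'll look from above each tray.

>>> {"name": "apply_moves", "arguments": {
  "commands": [
    [0,0,0,-0.01,0.03,0.03,100],
    [0,0,0,-0.02,0.06,0.06,100],
    [0,0,0,-0.03,0.1,0.1,100],
    [0,0,0,-0.03,0.1,0.1,100],
    [0,0,0,-0.03,0.1,0.1,100]
  ]
}}

```text
time: 2.95
tool_pos: [0.5204, 0.1007, 0.3071]
ee_rot: [3.138, 0.0, 1.573]
wrist_force: [0.5, -0.6, -0.6]
width: 0.0945
finger_force: 0.0
```

```bash
cat > look.py <<'E'
from h import *
import sys
np.set_printoptions(precision=3,suppress=True)
s=snapshot("wrist");save(s,sys.argv[1]);o=get_obs()
print(o["time"],o["tool_pos"],o["ee_rot"],o["wrist_force"],o["width"],o["finger_force"],"cam",-cam(s)[4].T@cam(s)[5])
print(trays("wrist",s))
for q in Q:
    for d in place_of("wrist",q)[:4]: print(q,np.array(d["pixel"]),round(d["score"],2),ray(s,d["pixel"],Z[q])[:2])
E
python3 look.py w1.png
```

```text
3.0 [0.52  0.1   0.305] [3.141 0.001 1.571] [-0.486 -0.263 -1.075] 0.094233516271973 0.0 cam [0.52  0.173 0.487]
[(array([0.625, 0.17 , 0.128, 0.17 ]), np.float64(-0.023), 0.74), (array([ 0.61 , -0.227,  0.081,  0.127]), np.float64(-1.556), 0.64)]
tray3 [329.4 109.4] 0.87 [0.625 0.172]
tray3 [304.6 332.8] 0.66 [ 0.604 -0.189]
tray2 [329.4 109.4] 0.87 [0.625 0.172]
tray2 [304.6 332.8] 0.66 [ 0.604 -0.189]
cap_tall_center [192.9 302.9] 0.76 [ 0.429 -0.107]
filter_tall_center [190.5 227.8] 0.76 [0.431 0.011]
fan_center [109.6  98.3] 0.85 [0.326 0.186]
fan_center [204.4 152.4] 0.74 [0.451 0.113]
cap_short_center [180.   70.9] 0.94 [0.425 0.219]
cap_short_center [201.2 157.1] 0.24 [0.448 0.108]
valve_center [187.8 227.1] 0.4 [0.425 0.007]
```

>>> {"name": "apply_moves", "arguments": {
  "commands": [
    [0,0,0,0,-0.05,0,100],
    [0,0,0,0,-0.1,0,100],
    [0,0,0,0,-0.15,0,100],
    [0,0,0,0,-0.2,0,100],
    [0,0,0,0,-0.25,0,100]
  ]
}}

```text
time: 4.0
tool_pos: [0.5197, -0.1519, 0.3057]
ee_rot: [3.141, 0.0, 1.571]
wrist_force: [0.6, -0.7, -0.1]
width: 0.094
finger_force: 0.0
```

>>> {"name": "apply_moves", "arguments": {
  "commands": [
    [0,0,0,0,-0.05,0,100],
    [0,0,0,0,-0.1,0,100],
    [0,0,0,0,-0.12,0,100],
    [0,0,0,0,-0.12,0,100],
    [0,0,0,0,-0.12,0,100]
  ]
}}

```text
time: 4.5
tool_pos: [0.5201, -0.2693, 0.3054]
ee_rot: [-3.142, -0.001, 1.571]
wrist_force: [-0.9, 0.2, 0.8]
width: 0.0938
finger_force: 0.0
```

```bash
python3 look.py w2.png
```

```text
4.55 [ 0.52  -0.269  0.306] [ 3.141 -0.001  1.572] [-0.688  0.348 -0.589] 0.0936905303258466 0.0 cam [ 0.521 -0.197  0.486]
[(array([ 0.608, -0.187,  0.127,  0.251]), np.float64(0.048), 0.88)]
tray3 [315.3 100.2] 0.63 [ 0.603 -0.186]
tray2 [315.3 100.2] 0.63 [ 0.603 -0.186]
cap_tall_center [181.9  32.7] 0.84 [ 0.43  -0.106]
fan_center [317.8 101.5] 0.45 [ 0.603 -0.188]
fan_center [162.6 128.9] 0.39 [ 0.394 -0.224]
filter_disc_center [182.8 206.8] 0.97 [ 0.417 -0.334]
mount_center [167.  130.2] 0.56 [ 0.402 -0.225]
```

View pics/w1.png

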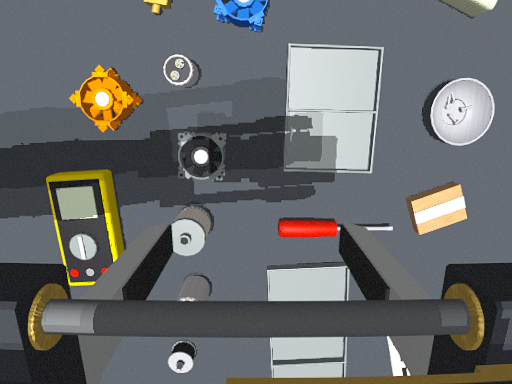

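View pics/w2.png

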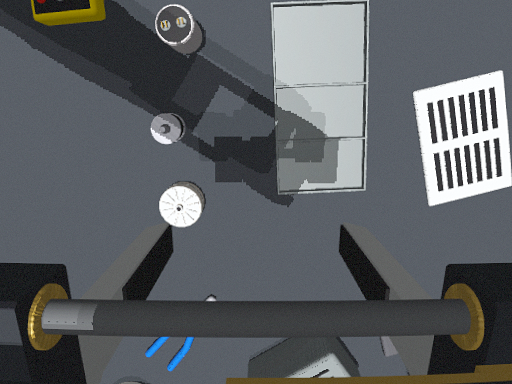

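w1 shows tray2 spanning (288–383, 44–172), the grey fan at (202,156) with near-zero yaw, and the small capacitor at (181,71). w2 shows tray3 spanning (272–368, 1–193) with its wide compartment at the top, the disc at (181,205), the mount at (167,128), and the large capacitor at (178,28). I'll take the disc first.

>>> {"name": "apply_moves", "arguments": {
  "commands": [
    [0,0,0,-0.02,-0.012,-0.037,100],
    [0,0,0,-0.042,-0.025,-0.074,100],
    [0,0,0,-0.062,-0.038,-0.111,100],
    [0,0,0,-0.083,-0.05,-0.148,100],
    [0,0,0,-0.104,-0.063,-0.186,100]
  ]
}}

```text
time: 5.55
tool_pos: [0.4152, -0.3333, 0.1184]
ee_rot: [3.141, 0.001, 1.571]
wrist_force: [0.2, 0.3, -0.3]
width: 0.094
finger_force: 0.0
```

>>> {"name": "apply_moves", "arguments": {
  "commands": [
    [0,0,0,0,0,-0.035,100],
    [0,0,0,0,0,-0.07,100],
    [0,0,0,0,0,-0.095,100],
    [0,0,0,0,0,-0.11,100],
    [0,0,0,0,0,-0.11,100]
  ]
}}

```text
time: 6.05
tool_pos: [0.4142, -0.3313, 0.0066]
ee_rot: [-3.137, -0.004, 1.571]
wrist_force: [-0.0, 0.2, 0.6]
width: 0.0939
finger_force: 0.0
```

>>> {"name": "apply_moves", "arguments": {
  "commands": [
    [0,0,0,0,0,0,0],
    [0,0,0,0,0,0,0],
    [0,0,0,0,0,0,0],
    [0,0,0,0,0,0,0],
    [0,0,0,0,0,0,0]
  ]
}}

```text
time: 6.55
tool_pos: [0.4163, -0.3334, 0.0103]
ee_rot: [3.141, 0.001, 1.571]
wrist_force: [-0.8, 0.4, 2.2]
width: 0.0598
finger_force: 30.0
```

>>> {"name": "apply_moves", "arguments": {
  "commands": [
    [0,0,0,0,0,0.02,0],
    [0,0,0,0,0,0.05,0],
    [0,0,0,0.01,0.02,0.085,0],
    [0,0,0,0.025,0.05,0.11,0],
    [0,0,0,0.04,0.09,0.12,0]
  ]
}}

```text
time: 7.05
tool_pos: [0.4578, -0.2441, 0.1332]
ee_rot: [3.136, 0.004, 1.568]
wrist_force: [1.6, -0.2, -1.5]
width: 0.0597
finger_force: 30.0
```

>>> {"name": "apply_moves", "arguments": {
  "commands": [
    [0,0,0,0.018,0.04,0,0],
    [0,0,0,0.036,0.08,0,0],
    [0,0,0,0.054,0.12,0,0],
    [0,0,0,0.072,0.16,0,0],
    [0,0,0,0.09,0.2,0,0]
  ]
}}

```text
time: 7.55
tool_pos: [0.5464, -0.0412, 0.1297]
ee_rot: [3.141, 0.0, 1.571]
wrist_force: [0.3, -1.4, -0.2]
width: 0.0597
finger_force: 30.0
```

>>> {"name": "apply_moves", "arguments": {
  "commands": [
    [0,0,0,0.018,0.04,0,0],
    [0,0,0,0.036,0.08,0,0],
    [0,0,0,0.054,0.12,0,0],
    [0,0,0,0.078,0.16,-0.01,0],
    [0,0,0,0.079,0.173,-0.02,0]
  ]
}}

```text
time: 8.05
tool_pos: [0.6266, 0.134, 0.1088]
ee_rot: [3.14, -0.002, 1.575]
wrist_force: [-0.4, -0.2, -0.7]
width: 0.0598
finger_force: 30.0
```

>>> {"name": "apply_moves", "arguments": {
  "commands": [
    [0,0,0,0,0,-0.03,0],
    [0,0,0,0,0,-0.06,0],
    [0,0,0,0,0,-0.08,0],
    [0,0,0,0,0,-0.09,0],
    [0,0,0,0,0,-0.096,0]
  ]
}}

```text
time: 8.55
tool_pos: [0.6234, 0.1293, 0.0132]
ee_rot: [-3.138, 0.001, 1.57]
wrist_force: [-9.4, -1.8, 18.1]
width: 0.0596
finger_force: 30.0
```

>>> {"name": "apply_moves", "arguments": {
  "commands": [
    [0,0,0,0,0,-0.0005,0],
    [0,0,0,0,0,-0.0005,72],
    [0,0,0,0,0,-0.0005,80],
    [0,0,0,0,0,-0.0005,80],
    [0,0,0,0,0,-0.0005,80]
  ]
}}

```text
time: 9.05
tool_pos: [0.6253, 0.13, 0.0135]
ee_rot: [3.141, -0.0, 1.571]
wrist_force: [0.7, 0.6, 0.3]
width: 0.0753
finger_force: 0.0
```

>>> {"name": "apply_moves", "arguments": {
  "commands": [
    [0,0,0,0,0,0.02,80],
    [0,0,0,0,0,0.06,80],
    [0,0,0,0,0,0.105,80],
    [0,0,0,-0.03,0.02,0.125,80],
    [0,0,0,-0.07,0.04,0.125,80]
  ]
}}

```text
time: 9.55
tool_pos: [0.5582, 0.1705, 0.1433]
ee_rot: [3.131, -0.002, 1.569]
wrist_force: [0.2, 0.7, 0.4]
width: 0.0751
finger_force: 0.0
```

>>> {"name": "apply_moves", "arguments": {
  "commands": [
    [0,0,0,-0.04,0.015,0,75],
    [0,0,0,-0.08,0.03,0,75],
    [0,0,0,-0.115,0.043,0,75],
    [0,0,0,-0.13,0.049,0,75],
    [0,0,0,-0.13,0.049,0,75]
  ]
}}

```text
time: 10.05
tool_pos: [0.424, 0.2197, 0.1386]
ee_rot: [3.14, -0.0, 1.573]
wrist_force: [1.3, 0.9, 0.1]
width: 0.0705
finger_force: 0.0
```

```bash
python3 look.py w3.png
```

```text
10.1 [0.425 0.219 0.139] [ 3.14  -0.     1.572] [0.517 0.526 0.42 ] 0.07093716929115719 0.0 cam [0.424 0.292 0.319]
[(array([0.612, 0.19 , 0.128, 0.147]), np.float64(0.133), 0.64)]
tray3 [452.8 232.9] 0.66 [0.625 0.171]
tray3 [282.1 297.7] 0.22 [0.453 0.099]
tray2 [452.8 232.9] 0.66 [0.625 0.171]
tray2 [282.1 297.7] 0.22 [0.453 0.099]
fan_center [351.8  87.3] 0.88 [0.506 0.31 ]
fan_center [281.4 296.7] 0.75 [0.45  0.111]
fan_center [151.7 227.7] 0.72 [0.327 0.183]
cap_short_center [255.  193.3] 0.85 [0.424 0.219]
filter_disc_center [461.  276.2] 0.85 [0.628 0.133]
valve_center [255.4 196. ] 0.59 [0.424 0.216]
```

View pics/w3.png

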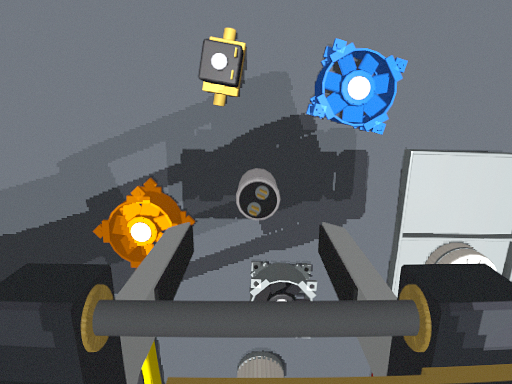

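Valve (220,62), blue fan (358,87), orange fan (141,231) with a corner at (192,220), small capacitor (257,195), and the grey fan below at (282,295). The disc sits in tray2. I'll narrow the jaw to clear the orange fan's corner.

>>> {"name": "apply_moves", "arguments": {
  "commands": [
    [0,0,0,0.002,0,-0.01,60],
    [0,0,0,0.002,0,-0.045,60],
    [0,0,0,0.002,0,-0.08,60],
    [0,0,0,0.002,0,-0.105,60],
    [0,0,0,0.002,0,-0.1145,60]
  ]
}}

```text
time: 11.1
tool_pos: [0.4244, 0.218, 0.0197]
ee_rot: [-3.135, 0.002, 1.571]
wrist_force: [-0.8, 0.1, 0.1]
width: 0.0566
finger_force: 0.0
```

>>> {"name": "apply_moves", "arguments": {
  "commands": [
    [0,0,0,0,0,0,60],
    [0,0,0,0,0,0,0],
    [0,0,0,0,0,0,0],
    [0,0,0,0,0,0,0],
    [0,0,0,0,0,0,0]
  ]
}}

```text
time: 11.6
tool_pos: [0.4278, 0.2194, 0.0251]
ee_rot: [3.139, -0.001, 1.571]
wrist_force: [-0.7, -0.4, 4.6]
width: 0.0355
finger_force: 30.0
```

>>> {"name": "apply_moves", "arguments": {
  "commands": [
    [0,0,0,0,0,0.02,0],
    [0,0,0,0,0,0.05,0],
    [0,0,0,0,0,0.085,0],
    [0,0,0,0.02,0,0.11,0],
    [0,0,0,0.05,0,0.12,0]
  ]
}}

```text
time: 12.1
tool_pos: [0.4785, 0.2198, 0.1478]
ee_rot: [3.135, -0.002, 1.572]
wrist_force: [0.6, 0.8, -0.8]
width: 0.0352
finger_force: 30.0
```

>>> {"name": "apply_moves", "arguments": {
  "commands": [
    [0,0,0,0.04,0,0,0],
    [0,0,0,0.08,-0.002,0,0],
    [0,0,0,0.12,-0.004,0,0],
    [0,0,0,0.149,-0.0065,-0.01,0],
    [0,0,0,0.149,-0.0065,-0.04,0]
  ]
}}

```text
time: 12.6
tool_pos: [0.6319, 0.212, 0.1061]
ee_rot: [3.132, -0.001, 1.569]
wrist_force: [0.2, -0.2, -0.4]
width: 0.0355
finger_force: 30.0
```

>>> {"name": "apply_moves", "arguments": {
  "commands": [
    [0,0,0,0,0,-0.025,0],
    [0,0,0,0,0,-0.05,0],
    [0,0,0,0,0,-0.064,0],
    [0,0,0,0,0,-0.072,0],
    [0,0,0,0,0,-0.0755,0]
  ]
}}

```text
time: 13.1
tool_pos: [0.6255, 0.2124, 0.0282]
ee_rot: [-3.14, 0.0, 1.571]
wrist_force: [-4.7, -2.1, 5.9]
width: 0.0353
finger_force: 30.0
```

>>> {"name": "apply_moves", "arguments": {
  "commands": [
    [0,0,0,0,0,-0.001,0],
    [0,0,0,0,0,-0.001,48],
    [0,0,0,0,0,-0.001,60],
    [0,0,0,0,0,-0.001,60],
    [0,0,0,0,0,-0.001,60]
  ]
}}

```text
time: 13.6
tool_pos: [0.6264, 0.2126, 0.0276]
ee_rot: [3.14, -0.0, 1.571]
wrist_force: [0.0, 0.1, -0.1]
width: 0.0561
finger_force: 0.0
```

>>> {"name": "apply_moves", "arguments": {
  "commands": [
    [0,0,0,0,0,0.02,60],
    [0,0,0,0,0,0.06,60],
    [0,0,0,0,0,0.1,60],
    [0,0,0,-0.03,-0.02,0.112,80],
    [0,0,0,-0.07,-0.04,0.112,100]
  ]
}}

```text
time: 14.1
tool_pos: [0.5585, 0.1726, 0.1429]
ee_rot: [3.133, -0.001, 1.571]
wrist_force: [0.2, -0.3, 0.6]
width: 0.0689
finger_force: 0.0
```

>>> {"name": "apply_moves", "arguments": {
  "commands": [
    [0,0,0,-0.04,-0.022,0,100],
    [0,0,0,-0.08,-0.045,0,100],
    [0,0,0,-0.107,-0.0635,0,100],
    [0,0,0,-0.107,-0.0635,-0.02,100],
    [0,0,0,-0.107,-0.0635,-0.05,100]
  ]
}}

```text
time: 14.6
tool_pos: [0.4505, 0.1087, 0.0915]
ee_rot: [3.134, -0.001, 1.57]
wrist_force: [-0.5, -0.5, 0.6]
width: 0.094
finger_force: 0.0
```

>>> {"name": "apply_moves", "arguments": {
  "commands": [
    [0,0,0,0,0,-0.03,100],
    [0,0,0,0,0,-0.055,100],
    [0,0,0,0,0,-0.07,100],
    [0,0,0,0,0,-0.0775,100],
    [0,0,0,0,0,-0.0775,100]
  ]
}}

```text
time: 15.1
tool_pos: [0.4483, 0.1089, 0.0107]
ee_rot: [-3.14, 0.0, 1.571]
wrist_force: [-0.0, -0.8, 0.1]
width: 0.0938
finger_force: 0.0
```

>>> {"name": "apply_moves", "arguments": {
  "commands": [
    [0,0,0,0,0,0,0],
    [0,0,0,0,0,0,0],
    [0,0,0,0,0,0,0],
    [0,0,0,0,0,0,0],
    [0,0,0,0,0,0,0]
  ]
}}

```text
time: 15.6
tool_pos: [0.4492, 0.109, 0.012]
ee_rot: [3.141, -0.0, 1.571]
wrist_force: [-1.0, 0.5, 2.3]
width: 0.0598
finger_force: 29.7
```

>>> {"name": "apply_moves", "arguments": {
  "commands": [
    [0,0,0,0,0,0.02,0],
    [0,0,0,0,0,0.05,0],
    [0,0,0,0,0,0.09,0],
    [0,0,0,0.015,-0.015,0.125,0],
    [0,0,0,0.03,-0.04,0.13,0]
  ]
}}

```text
time: 16.1
tool_pos: [0.4822, 0.0697, 0.1472]
ee_rot: [3.131, -0.001, 1.574]
wrist_force: [0.9, 0.4, -1.3]
width: 0.0596
finger_force: 29.7
```

>>> {"name": "apply_moves", "arguments": {
  "commands": [
    [0,0,0,0.025,-0.037,0,0],
    [0,0,0,0.05,-0.074,0,0],
    [0,0,0,0.075,-0.111,0,0],
    [0,0,0,0.1,-0.15,0,0],
    [0,0,0,0.124,-0.183,0,0]
  ]
}}

```text
time: 16.6
tool_pos: [0.6036, -0.1161, 0.1409]
ee_rot: [-3.141, 0.0, 1.57]
wrist_force: [-0.0, 0.6, -1.3]
width: 0.0601
finger_force: 29.7
```

>>> {"name": "apply_moves", "arguments": {
  "commands": [
    [0,0,0,0,0,-0.005,0],
    [0,0,0,0,0,-0.035,0],
    [0,0,0,0,0,-0.07,0],
    [0,0,0,0,0,-0.1,0],
    [0,0,0,0,0,-0.115,0]
  ]
}}

```text
time: 17.1
tool_pos: [0.6001, -0.1125, 0.0225]
ee_rot: [-3.135, -0.002, 1.571]
wrist_force: [0.3, 0.8, -2.5]
width: 0.0606
finger_force: 29.7
```

>>> {"name": "apply_moves", "arguments": {
  "commands": [
    [0,0,0,0,0,-0.005,0],
    [0,0,0,0,0,-0.009,0],
    [0,0,0,0,0,-0.0118,0],
    [0,0,0,0,0,-0.0118,72],
    [0,0,0,0,0,-0.0118,80]
  ]
}}

```text
time: 17.6
tool_pos: [0.6041, -0.1143, 0.0163]
ee_rot: [3.139, 0.001, 1.571]
wrist_force: [-0.4, -0.3, 0.5]
width: 0.0721
finger_force: 0.0
```

>>> {"name": "apply_moves", "arguments": {
  "commands": [
    [0,0,0,0,0,0,80],
    [0,0,0,0,0,0.03,80],
    [0,0,0,0,0,0.07,80],
    [0,0,0,0,0,0.11,80],
    [0,0,0,-0.03,0.02,0.145,80]
  ]
}}

```text
time: 18.1
tool_pos: [0.5752, -0.0958, 0.1616]
ee_rot: [3.138, 0.001, 1.569]
wrist_force: [0.8, 0.7, 0.9]
width: 0.0755
finger_force: 0.0
```

>>> {"name": "apply_moves", "arguments": {
  "commands": [
    [0,0,0,-0.036,0.026,0,78],
    [0,0,0,-0.072,0.052,0,78],
    [0,0,0,-0.108,0.079,0,78],
    [0,0,0,-0.144,0.105,0,78],
    [0,0,0,-0.144,0.105,0,78]
  ]
}}

```text
time: 18.6
tool_pos: [0.4257, 0.0132, 0.16]
ee_rot: [3.141, -0.001, 1.574]
wrist_force: [0.6, -0.2, 0.2]
width: 0.0734
finger_force: 0.0
```

```bash
python3 look.py w4.png
```

```text
18.65 [0.428 0.012 0.16 ] [3.139 0.    1.573] [0.677 0.69  0.185] 0.07305934295241194 0.0 cam [0.426 0.085 0.34 ]
[(array([ 0.604, -0.073,  0.036,  0.121]), np.float64(-1.527), 0.81), (array([0.613, 0.132, 0.092, 0.116]), np.float64(1.549), 0.57)]
tray3 [466.3  18.8] 0.58 [0.625 0.171]
tray2 [466.3  18.8] 0.58 [0.625 0.171]
cap_tall_center [256.7 306.5] 0.68 [ 0.428 -0.106]
filter_tall_center [258.8 194.2] 0.73 [0.429 0.009]
filter_disc_center [477.   57.2] 0.58 [0.627 0.134]
```

View pics/w4.png

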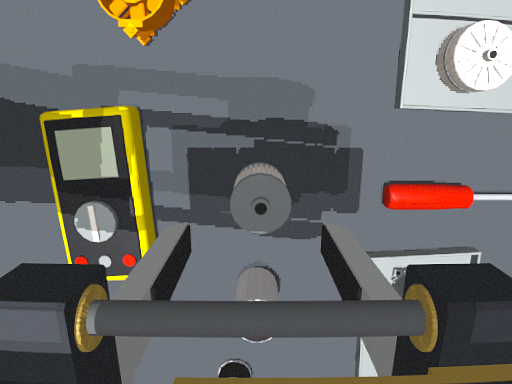

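The filter's nozzle is at (260,208), midway between the fingers. The meter's edge, at about column 155, is clear. Descending.

>>> {"name": "apply_moves", "arguments": {
  "commands": [
    [0,0,0,0,-0.001,-0.03,78],
    [0,0,0,0,-0.001,-0.065,78],
    [0,0,0,0,-0.001,-0.1,78],
    [0,0,0,0,-0.001,-0.122,78],
    [0,0,0,0,-0.001,-0.13,78]
  ]
}}

```text
time: 19.65
tool_pos: [0.4271, 0.01, 0.0267]
ee_rot: [-3.136, -0.001, 1.571]
wrist_force: [-0.3, -0.1, 1.4]
width: 0.0733
finger_force: 0.0
```

>>> {"name": "apply_moves", "arguments": {
  "commands": [
    [0,0,0,0,0,0,78],
    [0,0,0,0,0,0,0],
    [0,0,0,0,0,0,0],
    [0,0,0,0,0,0,0],
    [0,0,0,0,0,0,0]
  ]
}}

```text
time: 20.15
tool_pos: [0.4302, 0.0098, 0.031]
ee_rot: [3.139, 0.0, 1.571]
wrist_force: [-0.4, -0.0, 3.9]
width: 0.0514
finger_force: 30.0
```

>>> {"name": "apply_moves", "arguments": {
  "commands": [
    [0,0,0,0,0,0.02,0],
    [0,0,0,0,0,0.05,0],
    [0,0,0,0,0,0.085,0],
    [0,0,0,0,0,0.12,0],
    [0,0,0,0.02,-0.02,0.13,0]
  ]
}}

```text
time: 20.65
tool_pos: [0.4505, -0.009, 0.1647]
ee_rot: [3.133, 0.0, 1.574]
wrist_force: [0.3, 0.0, -0.3]
width: 0.0515
finger_force: 30.0
```

>>> {"name": "apply_moves", "arguments": {
  "commands": [
    [0,0,0,0.022,-0.037,0,0],
    [0,0,0,0.045,-0.074,0,0],
    [0,0,0,0.068,-0.111,0,0],
    [0,0,0,0.09,-0.148,0,0],
    [0,0,0,0.113,-0.185,0,0]
  ]
}}

```text
time: 21.15
tool_pos: [0.5628, -0.1967, 0.1596]
ee_rot: [3.141, -0.0, 1.571]
wrist_force: [0.1, 0.2, -0.3]
width: 0.0515
finger_force: 30.0
```

>>> {"name": "apply_moves", "arguments": {
  "commands": [
    [0,0,0,0.024,-0.04,0,0],
    [0,0,0,0.048,-0.08,0,0],
    [0,0,0,0.048,-0.08,-0.015,0],
    [0,0,0,0.048,-0.08,-0.045,0],
    [0,0,0,0.048,-0.08,-0.08,0]
  ]
}}

```text
time: 21.65
tool_pos: [0.6109, -0.2754, 0.0796]
ee_rot: [3.139, 0.001, 1.57]
wrist_force: [-0.0, -0.7, -0.8]
width: 0.0517
finger_force: 30.0
```

>>> {"name": "apply_moves", "arguments": {
  "commands": [
    [0,0,0,0,0,-0.025,0],
    [0,0,0,0,0,-0.036,0],
    [0,0,0,0,0,-0.042,0],
    [0,0,0,0,0,-0.046,0],
    [0,0,0,0,0,-0.0467,0]
  ]
}}

```text
time: 22.15
tool_pos: [0.611, -0.2754, 0.0343]
ee_rot: [3.139, 0.001, 1.571]
wrist_force: [0.2, -0.7, -0.8]
width: 0.0516
finger_force: 30.0
```

>>> {"name": "apply_moves", "arguments": {
  "commands": [
    [0,0,0,0,0,0,62],
    [0,0,0,0,0,0,75],
    [0,0,0,0,0,0,75],
    [0,0,0,0,0,0.02,75],
    [0,0,0,0,0,0.055,75]
  ]
}}

```text
time: 22.65
tool_pos: [0.6081, -0.274, 0.0848]
ee_rot: [-3.135, -0.004, 1.571]
wrist_force: [0.2, -0.4, -0.4]
width: 0.0708
finger_force: 0.0
```

>>> {"name": "apply_moves", "arguments": {
  "commands": [
    [0,0,0,0,0,0.04,75],
    [0,0,0,0,0,0.075,75],
    [0,0,0,-0.04,0.035,0.075,75],
    [0,0,0,-0.075,0.07,0.075,75],
    [0,0,0,-0.1,0.1,0.075,75]
  ]
}}

```text
time: 23.15
tool_pos: [0.5089, -0.1742, 0.1635]
ee_rot: [3.141, 0.0, 1.57]
wrist_force: [0.1, 0.9, 0.6]
width: 0.0703
finger_force: 0.0
```

>>> {"name": "apply_moves", "arguments": {
  "commands": [
    [0,0,0,-0.03,0.025,0,75],
    [0,0,0,-0.06,0.05,0,75],
    [0,0,0,-0.081,0.069,0,75],
    [0,0,0,-0.081,0.069,0,75],
    [0,0,0,-0.081,0.069,0,75]
  ]
}}

```text
time: 23.65
tool_pos: [0.4296, -0.1063, 0.1636]
ee_rot: [3.139, 0.001, 1.571]
wrist_force: [-0.4, 0.3, -0.1]
width: 0.0711
finger_force: 0.0
```

```bash
python3 look.py w5.png
```

```text
23.7 [ 0.43  -0.107  0.163] [3.14  0.001 1.571] [-0.005  0.347  0.379] 0.0706970517143243 0.0 cam [ 0.43  -0.034  0.344]
[(array([ 0.604, -0.146,  0.132,  0.173]), np.float64(0.051), 0.76)]
tray3 [414.  252.9] 0.65 [ 0.606 -0.189]
tray3 [436.8 191. ] 0.2 [ 0.622 -0.118]
tray2 [414.  252.9] 0.65 [ 0.606 -0.189]
tray2 [436.8 191. ] 0.2 [ 0.622 -0.118]
cap_tall_center [252.3 185.6] 0.71 [ 0.427 -0.103]
fan_center [434.4 189.3] 0.83 [ 0.609 -0.112]
mount_center [228.7 294.6] 0.97 [ 0.402 -0.225]
```

View pics/w5.png

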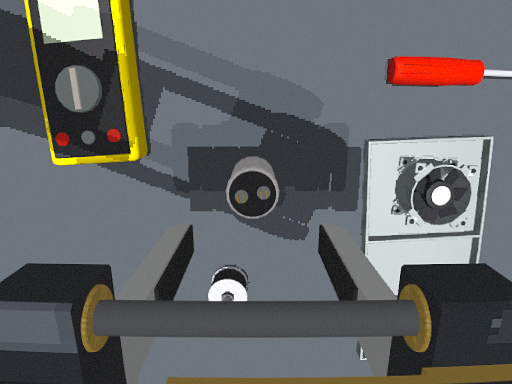

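The large capacitor's top is at (252,195), between the fingers. The fan sits flat in tray3's wide compartment at (433,192). Gripping the capacitor.

>>> {"name": "apply_moves", "arguments": {
  "commands": [
    [0,0,0,-0.001,0.001,-0.03,75],
    [0,0,0,-0.001,0.001,-0.065,75],
    [0,0,0,-0.001,0.001,-0.1,75],
    [0,0,0,-0.001,0.001,-0.125,75],
    [0,0,0,-0.001,0.001,-0.1335,75]
  ]
}}

```text
time: 24.7
tool_pos: [0.4259, -0.1042, 0.0263]
ee_rot: [-3.136, -0.002, 1.571]
wrist_force: [-1.0, 0.2, -0.0]
width: 0.0706
finger_force: 0.0
```

>>> {"name": "apply_moves", "arguments": {
  "commands": [
    [0,0,0,0,0,0,75],
    [0,0,0,0,0,0,0],
    [0,0,0,0,0,0,0],
    [0,0,0,0,0,0,0],
    [0,0,0,0,0,0,0]
  ]
}}

```text
time: 25.2
tool_pos: [0.4283, -0.1054, 0.0304]
ee_rot: [3.141, 0.001, 1.571]
wrist_force: [-2.5, 0.3, 6.0]
width: 0.0435
finger_force: 30.0
```

>>> {"name": "apply_moves", "arguments": {
  "commands": [
    [0,0,0,0,0,0.02,0],
    [0,0,0,0,0,0.05,0],
    [0,0,0,0,0,0.085,0],
    [0,0,0,0,0,0.12,0],
    [0,0,0,0.03,-0.01,0.13,0]
  ]
}}

```text
time: 25.7
tool_pos: [0.4589, -0.1151, 0.1647]
ee_rot: [3.134, 0.003, 1.571]
wrist_force: [1.1, -0.3, -0.1]
width: 0.0438
finger_force: 30.0
```

>>> {"name": "apply_moves", "arguments": {
  "commands": [
    [0,0,0,0.035,-0.02,0,0],
    [0,0,0,0.07,-0.041,0,0],
    [0,0,0,0.105,-0.062,0,0],
    [0,0,0,0.135,-0.079,0,0],
    [0,0,0,0.149,-0.087,0,0]
  ]
}}

```text
time: 26.2
tool_pos: [0.609, -0.2035, 0.1579]
ee_rot: [-3.141, -0.0, 1.57]
wrist_force: [-0.4, 0.7, -0.9]
width: 0.0434
finger_force: 30.0
```

>>> {"name": "apply_moves", "arguments": {
  "commands": [
    [0,0,0,0,0,-0.02,0],
    [0,0,0,0,0,-0.05,0],
    [0,0,0,0,0,-0.08,0],
    [0,0,0,0,0,-0.1,0],
    [0,0,0,0,0,-0.115,0]
  ]
}}

```text
time: 26.7
tool_pos: [0.6061, -0.2016, 0.0417]
ee_rot: [-3.139, -0.001, 1.571]
wrist_force: [-0.3, -0.3, -1.7]
width: 0.0434
finger_force: 30.0
```

>>> {"name": "apply_moves", "arguments": {
  "commands": [
    [0,0,0,0,0,-0.006,0],
    [0,0,0,0,0,-0.01,0],
    [0,0,0,0,0,-0.0117,0],
    [0,0,0,0,0,-0.0117,55],
    [0,0,0,0,0,-0.0117,68]
  ]
}}

```text
time: 27.2
tool_pos: [0.6083, -0.2026, 0.0344]
ee_rot: [3.138, 0.001, 1.571]
wrist_force: [-0.3, -0.0, 0.0]
width: 0.0562
finger_force: 0.0
```

>>> {"name": "apply_moves", "arguments": {
  "commands": [
    [0,0,0,0,0,0,70],
    [0,0,0,0,0,0.03,70],
    [0,0,0,0,0,0.07,70],
    [0,0,0,0,0,0.11,70],
    [0,0,0,0,0,0.15,70]
  ]
}}

```text
time: 27.7
tool_pos: [0.6072, -0.2021, 0.1848]
ee_rot: [3.14, 0.0, 1.571]
wrist_force: [0.6, 0.1, 0.3]
width: 0.0655
finger_force: 0.0
```

>>> {"name": "apply_moves", "arguments": {
  "commands": [
    [0,0,0,-0.03,-0.02,0.04,70],
    [0,0,0,-0.06,-0.04,0.08,70],
    [0,0,0,-0.09,-0.06,0.12,70],
    [0,0,0,-0.09,-0.06,0.12,70],
    [0,0,0,-0.09,-0.06,0.12,70]
  ]
}}

```text
time: 28.2
tool_pos: [0.5173, -0.2631, 0.3056]
ee_rot: [3.136, 0.003, 1.569]
wrist_force: [0.5, 0.5, -0.4]
width: 0.0658
finger_force: 0.0
```

```bash
python3 look.py w6.png
python3 - <<'E'
from h import *
s=snapshot("scene")
cv2.imwrite("pics/scene1.png",cv2.resize(s["pixels"][130:330,90:390,::-1],(798,532)))
for q in Q[2:]:
    for d in place_of("scene",q)[:3]: print(q,np.round(d["pixel"]),round(d["score"],2),np.round(ray(s,d["pixel"],Z[q])[:2],3))
E
```

```text
28.25 [ 0.517 -0.262  0.303] [3.14 0.   1.57] [ 0.132  0.086 -0.759] 0.0657907481987719 0.0 cam [ 0.517 -0.19   0.485]
[(array([ 0.608, -0.187,  0.127,  0.251]), np.float64(0.048), 0.56)]
tray3 [317.2 105.1] 0.92 [ 0.605 -0.188]
tray2 [317.2 105.1] 0.92 [ 0.605 -0.188]
cap_tall_center [325.2 117.8] 0.85 [ 0.609 -0.204]
filter_tall_center [322.8 175.4] 0.76 [ 0.609 -0.279]
fan_center [325.   44.5] 0.69 [ 0.609 -0.111]
cap_short_center [316.3 103.6] 0.33 [ 0.598 -0.186]
mount_center [165.4 131.6] 0.96 [ 0.398 -0.222]
cap_tall_center [227. 265.] 0.62 [ 0.601 -0.203]
filter_tall_center [200. 287.] 0.67 [ 0.615 -0.284]
fan_center [258. 257.] 0.98 [ 0.609 -0.12 ]
fan_center [341. 181.] 0.68 [0.522 0.282]
fan_center [225. 266.] 0.68 [ 0.582 -0.194]
cap_short_center [354. 205.] 0.88 [0.635 0.197]
filter_disc_center [333. 215.] 0.57 [0.617 0.13 ]
filter_disc_center [226. 264.] 0.38 [ 0.58  -0.189]
valve_center [318. 156.] 0.61 [0.387 0.335]
mount_center [167. 233.] 0.5 [ 0.4   -0.227]
```

View pics/scene1.png

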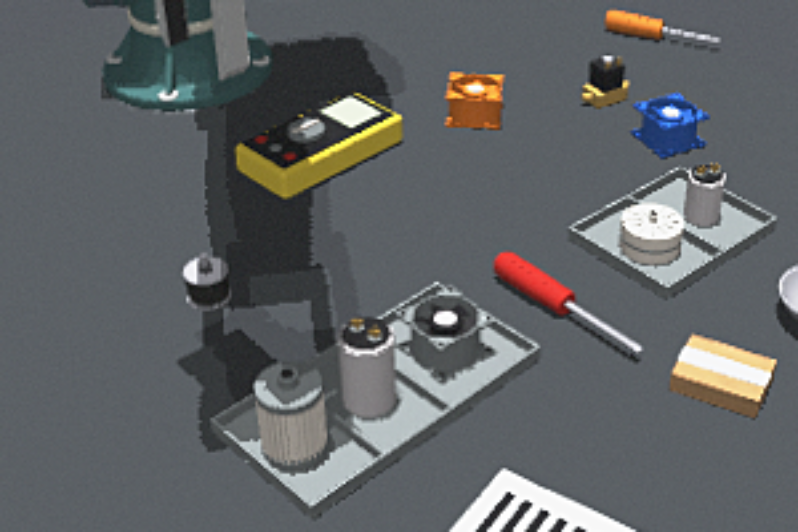

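View pics/w6.png

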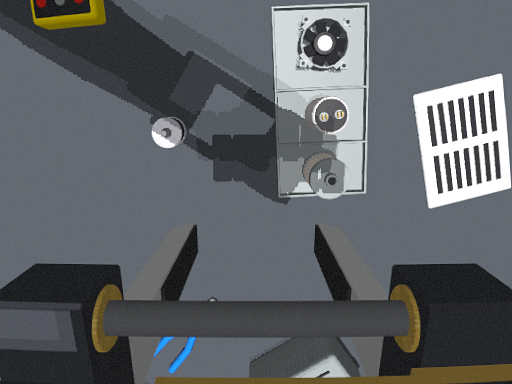

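All five parts stand upright in their own compartments: in the crop, filter (290,420), large capacitor (368,370), fan (447,330), disc (652,235) and small capacitor (705,195). The mount (207,280) and valve (606,80) have not moved, so I'm handing in.

```bash
python3 -c "
from bench import *
print(close_job())"
```

```text
the job is handed in; nothing more can be done
None
```

Both kits are made up and the job is handed in: all five parts stand upright in their own compartments, and the last pictures show the valve and mount where they started; no verdict came back on hand-in.

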